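# Close up a row of parts boxes with the sliding stop

## Task

Push the tray's sliding stop along its rail towards the row of cardboard parts boxes, closing up the row, until the stop's spring plunger rides over the first low rib and drops into the notch behind it; do not run it past the notch. Only push on the stop's plate: do not pinch it, do not lift the plunger by its knob, do not lift or tip the boxes, and leave everything else on the bench where it is. Finish with the stop resting in the notch and the hand clear.

Things in the scene. Friction and masses are not known exactly. Their poses are not given: they have to be found in the camera images.
- rack: white shelf-row tray, fixed, turned up to 0.25 rad. Origin on the bench; x across the tray away from the robot, y along the rail in the push direction, z up. Deck 147 mm wide, y -250 to +190 mm, surface 12 mm above the bench; side lips 37 mm high at x -71, 27 mm at x +64. Aluminium rail at x 85 mm, 24 wide, 22 high.
- end_clamp: aluminium end fence across the deck, fixed at a different place along the tray each time. Axes as the tray's; y = 0 is the fence face that looks at the boxes (73 mm high). From it a dark steel index tongue, 26 mm wide, 18 mm high, runs along the rail's outer (+x) side towards the stop, with two round steel ribs across it.
- notch (a point): bottom of the notch between the tongue's two ribs, 140 mm before the fence face, 20 mm above the bench; axes as the tray's. The first, lower rib (crest 24 mm above the bench) is 8.5 mm before it; the second, higher and much stiffer rib (crest 29 mm) is 13 mm past it.
- stop (a joint): position of the sliding stop along the rail, m, growing in the push direction (rack +y); travel 0 to 0.24, starts between 0 and 0.07. It slides with about 2.5 N of friction and stays where it is left.
- stop_index (a point): point of the stop straight under the plunger's axis, 20 mm above the bench; moves with the stop. The stop is in the detent when it is level along the rail with point notch.
- push_point (a point): point on the flat back face of the stop's upright plate (the face away from the boxes), 60 mm above the bench, 30 mm to +x of the tray's middle. The plate is 156 mm wide (68 mm to +x of this point, 88 to -x), 8 mm thick, 17 to 85 mm above the bench. Plunger axis: 34 mm ahead, 82 mm to +x. The deck behind this point is clear to its end, save the spare block, 50 mm or more to -x.
- plunger (a joint): height of the stop's spring plunger, m: 0 fully down, about 0.003 on top of the first rib, 0 again when dropped into the notch. A spring presses it down with about 4 N. Pushing the stop takes 2 to 4 N on the free rail, 7 to 9 N to climb the first rib, then the force dips as the plunger drops in; the second rib resists up to about 15 N.
- knob_top (a point): top centre of the plunger's black round knob, 20 mm across, 76 mm above the bench when down, ahead of the plate over the tongue. To be left alone.
- box_near_fence: open cardboard parts box standing on the tray's deck, next to the end fence: 50 mm along the rail, 114 mm across, 62 mm high (top 74 mm above the bench), about 0.12 kg with its parts; origin under its centre, x across the tray
- box_middle: open cardboard parts box standing on the tray's deck, in the middle of the row: 50 mm along the rail, 114 mm across, 62 mm high (top 74 mm above the bench), about 0.12 kg with its parts; origin under its centre, x across the tray
- box_near_stop: open cardboard parts box standing on the tray's deck, nearest the stop: 50 mm along the rail, 114 mm across, 62 mm high (top 74 mm above the bench), about 0.12 kg with its parts; origin under its centre, x across the tray
- spare_block: spare aluminium clip block, 28 x 30 x 24 mm with a small black screw, loose on the tray's deck behind the stop, towards the robot side; origin under its middle; loose, not to be disturbed
- tape_roll: roll of brown packing tape lying flat, 90 mm across, 48 mm high, beyond the tray; origin under its middle; loose, not to be disturbed
- scanner: handheld barcode scanner lying on the bench beyond the tray, 45 x 173 x 34 mm; origin under its middle; loose, not to be disturbed
- stud_jar: screw-lid jar, 52 mm across, 60 mm high, beyond the tray; origin under its middle; loose, not to be disturbed
- label_stack: stack of blank paper labels 75 x 100 x 22 mm, on the robot side of the tray; origin under its middle; loose, not to be disturbed
- marker_pen: white marker pen with black cap, 130 mm long, on the robot side of the tray; origin under its middle; loose, not to be disturbed
- small_carton: closed cardboard carton 100 x 70 x 45 mm, on the bench off the tray's -y end; origin under its middle; loose, not to be disturbed
There are look-alikes about, which are no part of the job. What is shaped like the box_near_stop but red is not meant.

How it is judged:
At the end, for the whole second after the job is handed in: The stop rests in the detent: level with the notch within 3 mm along the rail, plunger down (below 1.5 mm), not moving; the three boxes stand upright (within 0.1 rad) and still on the deck, closed up between stop and fence (each origin 20 to 145 mm before the fence face) (y of stop_index in the frame of notch between -0.003 and 0.003 m and value of joint plunger below 0.0015 m and not (velocity of joint stop above 0.005 m/s) and velocity of joint stop above -0.005 m/s and angle between each of box_near_fence, box_middle, box_near_stop's own z axis and vertical below 0.1 rad and z of box_near_fence in the frame of rack between 0.008 and 0.016 m and y of box_near_fence in the frame of end_clamp between -0.145 and -0.02 m and linear speed of each of box_near_fence, box_middle, box_near_stop below 0.01 m/s and z of box_middle in the frame of rack between 0.008 and 0.016 m and y of box_middle in the frame of end_clamp between -0.145 and -0.02 m and z of box_near_stop in the frame of rack between 0.008 and 0.016 m and y of box_near_stop in the frame of end_clamp between -0.145 and -0.02 m); the robot touches nothing.
It fails at once if the stop is run past its detent (10 mm or more beyond the notch) (y of stop_index in the frame of notch above 0.01 m).
It fails at once if the plunger is lifted, or forced up the second rib (raised above 7.5 mm) (value of joint plunger above 0.0075 m).
It fails at once if the stop's plate is pinched: fingers on its back and its front at once (contact force between the fingers and stop_c0 above 0.5 N and contact force between the fingers and stop_c1 above 0.5 N).
It fails at once if a parts box is lifted off the deck or tipped (z of any of box_near_fence, box_middle, box_near_stop in the frame of rack above 0.024 m or angle between any of box_near_fence, box_middle, box_near_stop's own z axis and vertical above 0.35 rad).
It fails at once if something else on the bench is disturbed (moved 15 mm or more) (distance of any of spare_block, tape_roll, scanner, stud_jar, label_stack, marker_pen, small_carton from where it was at the start of the episode above 0.015 m).
It also fails if it takes over 45 s, if anything falls off the work surface, if the arm or the gripper's body presses on something with over 40 N, if the wrist force passes 120 N, or if a joint passes its speed limit or range.

## Robot

A 6-joint arm with a two-finger parallel gripper is mounted at the origin on the work surface. World frame = base frame: x ahead of the robot, y to its left, z up, the work surface at z = 0. Lengths are in m, angles in rad, forces in N, time in s.
With the tool pointing down it reaches from about 0.225 to 0.875 m from the base axis. Payload 3.4 kg.
Tool frame: the origin (TCP) lies midway between the tips of the shut fingers; the grasp point (between the pads) lies 19 mm behind it; x points along the fingers, y is the direction in which the jaws open and shut, and the axes are right-handed (so a half turn about x gives the same grasp; the last joint's range is limited). The gripper opens to 85 mm and grips with 20 to 120 N. Pads are 22 mm wide; open, the fingers measure 114 mm over their backs; the gripper's body (76 mm by 85 mm) begins 54 mm behind the grasp point. The pads swing forward as they close: fully open they stand 13 mm farther back than shut.
Start: joints at [-0.121, 0.276, 1.505, -0, 1.361, -0.121], TCP at [0.575, -0, 0.231] pointing down, gripper open.
Joint ranges: [-2.89, 2.89], [-0.75, 2.08], [0.22, 2.7], [-1.18, 4.32], [0.11, 2.71], [-2.7, 2.7]. Speed limits (rad/s): [2.57, 2.57, 3.14, 3.14, 3.14, 3.14].

## Interface

Orientations are given as a unit quaternion [w, x, y, z].
In Python, from rig import manip, get_image, get_calibration, ticket gives the robot as it stands. The module is installed in compiled form; this text tells all that it offers.
- The arm moves only by the tool arm_command, never from a script. Its argument "series" is text: rows parted by semicolons, each of 7 numbers parted by spaces: the shift along the tool's x, y, z in units of 0.1 m (1.0 is 0.1 m), then the turn, a rotation vector about the tool's x, y, z in units of pi rad (1.0 is pi rad), then the opening, from -1 (shut) to 1 (fully open), so that 0 is half open. In form: tx ty tz rx ry rz claw; .... A call has 1 to 12 rows; each row shifts and turns the commanded pose from where the row before left it, along the tool's axes as they then stand; what a row does not reach is not made up. A row lasts 1/12 s, in which the tool goes at most 41.7 mm and 7.16 degrees, less where a joint would pass 70% of its speed; a pose out of reach is approached as far as the arm can. A call with a number of a shift or a turn outside -1 to 1 is refused whole. A call with a gripper value outside its range is refused whole. The fingers move at their own pace and stop on an object; "squeeze" is the grip in N (left out, the last holds). Time passes only in rows, so rows that do not move let the fingers close. It gives the time, the measured TCP pose, the force and the opening at its end, in the units of the state.
- manip.get_state(): the state, without advancing time (a new reading comes with each control period).
- get_image(name): name is "scene" or "side" or "wrist"; returns the picture (420x560x3 uint8, red, green, blue); there is no depth.
- get_calibration(name): a dict with "fx", "fy", "cx", "cy" (pixels), "cam_to_world" (4x4, takes a point from camera to world coordinates); the wrist camera has in their place "tool_from_camera" (4x4, takes a point from camera to tool coordinates, whose origin is the TCP and whose axes are the tool frame's). Camera axes: x right, y down, z forward; pixel columns grow to the right and rows downward; lengths in m; the calibration is good to about 2 mm. A picture is of the moment at which its call begins: read the wrist's pose just before it. get_calibration takes no time and is no camera call.
- ticket.sign_off(): hands the job in, once; it reports no verdict.
The state is a dict: "clock": time; "qpos": joint angles; "qd": joint speeds; "effort": joint torques, N m; "position": TCP position; "ee_rot": TCP orientation; "contact_force": force on the tool from outside, world axes, zero at the start; "moment": the same for the moment, N m; "width": finger opening in m.
Only numpy, scipy, OpenCV 4.12 (cv2) and the standard library are available. Lean on these libraries where they do the work, as an engineer would, in place of code of your own. Each camera call takes 0.05 s, during which the arm holds its last target. There are 200 camera calls.

## Working session

There is one attempt and no reset: what is moved stays moved. The work goes in short steps, Python scripts to look and compute and a tool call to move; the robot and the scene stay as the last step left them, time stands still between calls to the robot, and variables do not carry over. Pictures are saved under pics/ and viewed, about 8 in all and at most 12, crops included, and the job is handed in when it is done.

Besides the shell and the picture viewer there is one more tool, called after "Emit:" as name(argument=value, ...) on one line, values as JSON. arm_command: Moves the arm, as the interface text tells. Shifts and turns lie within -1 to 1; 1 stands for 0.1 m of shift or pi rad of turn. Its arguments: {"type":"object","properties":{"series":{"type":"string"},"squeeze":{"type":"number"}},"required":["series"]}

```bash
mkdir -p pics; ls
python3 - <<'E'
from rig import manip, get_image, get_calibration
import cv2, numpy as np
s=manip.get_state(); print(s)
for n in ["scene","side","wrist"]:
    im=get_image(n); cv2.imwrite(f"pics/{n}0.png",im[:,:,::-1])
    c=get_calibration(n); print(n,{k:np.round(v,4).tolist() for k,v in c.items()})
E
```

```text
pics
{'clock': 0.0, 'qpos': array([-1.20986801e-01,  2.76587043e-01,  1.50616672e+00,  2.13195519e-05,
        1.36067712e+00, -1.21018483e-01]), 'qd': array([-0.00071859, -0.00029068,  0.00073898,  0.00053179, -0.00087606,
       -0.00139009]), 'effort': array([ 6.20495921e-04, -4.16768074e+01, -2.45808578e+01, -1.52056768e-04,
        1.11346930e-02,  1.69860516e-05]), 'position': array([5.74462666e-01, 7.51858888e-05, 2.30430856e-01]), 'ee_rot': array([ 0.49949038,  0.49959806,  0.50052281, -0.50038791]), 'contact_force': array([ 0.08252882, -0.07184129,  0.35602852]), 'moment': array([0.0068878 , 0.04249961, 0.00400088]), 'width': 0.08531910877231359}
scene {'fx': 382.3679, 'fy': 382.3679, 'cx': 278.6235, 'cy': 212.5594, 'cam_to_world': [[0.659, 0.6174, -0.4296, 0.8611], [0.7522, -0.5418, 0.3751, -0.2611], [-0.0011, -0.5703, -0.8214, 0.6549], [0.0, 0.0, 0.0, 1.0]]}
side {'fx': 447.649, 'fy': 447.649, 'cx': 287.6174, 'cy': 210.0587, 'cam_to_world': [[-0.9237, -0.2851, 0.2559, 0.2717], [-0.383, 0.704, -0.5981, 0.6466], [-0.0096, -0.6504, -0.7595, 0.8765], [0.0, 0.0, 0.0, 1.0]]}
wrist {'fx': 358.3247, 'fy': 358.3247, 'cx': 278.805, 'cy': 213.1172, 'tool_from_camera': [[0.0014, -0.2627, 0.9649, -0.1429], [1.0, 0.0004, -0.0013, 0.0001], [-0.0, 0.9649, 0.2627, -0.0662], [0.0, 0.0, 0.0, 1.0]]}
```

View pics/scene0.png

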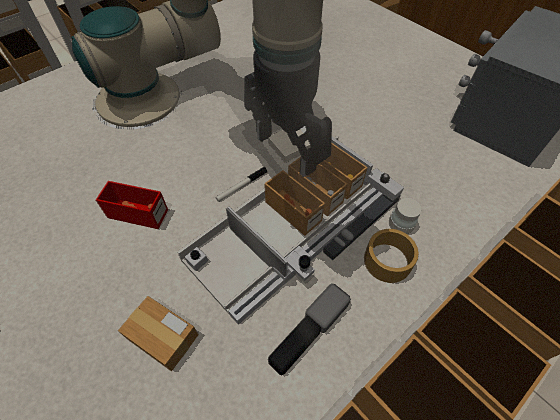

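View pics/side0.png

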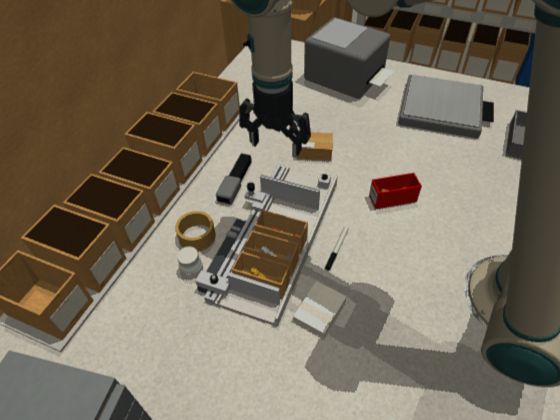

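Run:
```python
import cv2
a=cv2.imread("pics/scene0.png")[150:330,170:410]; cv2.imwrite("pics/sc_crop.png",cv2.resize(a,None,fx=3.3,fy=3.3,interpolation=cv2.INTER_CUBIC))
a=cv2.imread("pics/side0.png")[160:330,180:350]; cv2.imwrite("pics/si_crop.png",cv2.resize(a,None,fx=3.5,fy=3.5,interpolation=cv2.INTER_CUBIC))
```

```text
(no output)
```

View pics/sc_crop.png

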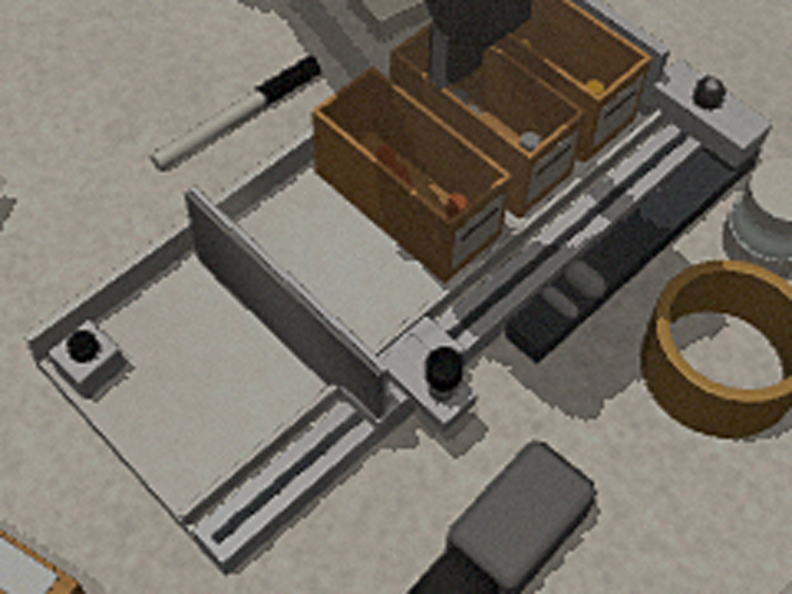

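View pics/si_crop.png

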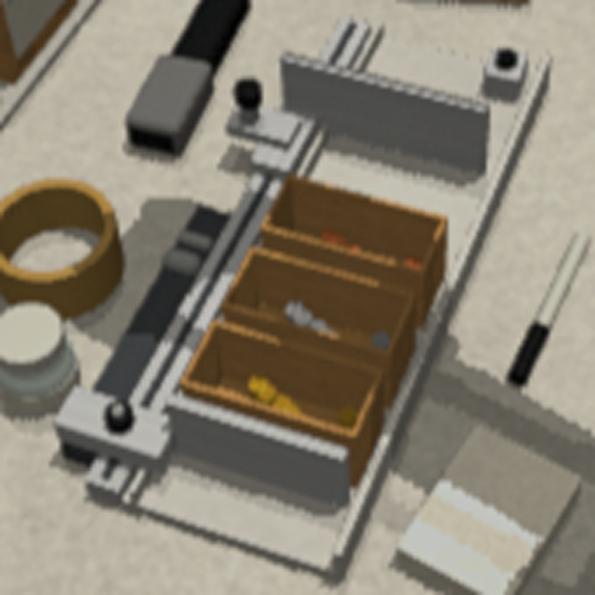

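```bash
cat > h.py <<'E'
import numpy as np
from rig import get_calibration
def ray(n,u,v,z,T=None):
    c=get_calibration(n); T=np.array(c["cam_to_world"]) if T is None else T
    d=T[:3,:3]@[(u-c["cx"])/c["fx"],(v-c["cy"])/c["fy"],1]; o=T[:3,3]
    return (o+d*(z-o[2])/d[2])
S=lambda x,y,z: ray("scene",170+x/3.3,150+y/3.3,z)
D=lambda x,y,z: ray("side",180+x/3.5,160+y/3.5,z)
E
python3 - <<'E'
from h import *
p={}
def a(k,v): p[k]=v; print(k,np.round(v,4))
a("plateTop-x S",S(190,192,.085)); a("plateTop+x S",S(380,385,.085))
a("plateTop+x D",D(283,55,.085)); a("plateTop-x D",D(489,106,.085))
a("knob S",S(444,360,.076)); a("knob D",D(248,86,.076))
a("rib1 S",S(560,303,.024)); a("rib2 S",S(585,278,.029))
a("rib1 D",D(195,238,.024)); a("rib2 D",D(182,260,.029))
a("fence top D +x",D(165,405,.073)); a("fence top D -x",D(350,455,.073))
a("tongue end S outer",S(537,360,.018)); a("tongue outer far",S(755,172,.018))
a("lip S a",S(30,345,.037)); a("lip S b",S(310,140,.037))
a("lip D a",D(548,60,.037));a("lip D b",D(337,570,.037))
a("corner rail S",S(230,572,0));
a("block S",S(90,345,.036)); a("block D",D(505,62,.036))
for n,(q,r) in {"lipS":("lip S a","lip S b"),"lipD":("lip D a","lip D b"),"tongue":("tongue end S outer","tongue outer far")}.items():
    d=p[r]-p[q]; print(n,np.arctan2(-d[0],d[1]))
for q,r in (("plateTop-x S","plateTop+x S"),("plateTop-x D","plateTop+x D"),("fence top D -x","fence top D +x")):
    d=p[r]-p[q]; print(q,np.arctan2(d[1],d[0]),np.linalg.norm(d))
E
```

```text
plateTop-x S [ 0.4941 -0.0646  0.085 ]
plateTop+x S [ 0.652  -0.0644  0.085 ]
plateTop+x D [ 0.6434 -0.0558  0.085 ]
plateTop-x D [ 0.4905 -0.064   0.085 ]
knob S [ 0.6598 -0.027   0.076 ]
knob D [ 0.6576 -0.0264  0.076 ]
rib1 S [0.659  0.0698 0.024 ]
rib2 S [0.6586 0.0903 0.029 ]
rib1 D [0.6537 0.0755 0.024 ]
rib2 D [0.651  0.0993 0.029 ]
fence top D +x [0.5906 0.2295 0.073 ]
fence top D -x [0.4742 0.219  0.073 ]
tongue end S outer [0.6743 0.036  0.018 ]
tongue outer far [0.672  0.2337 0.018 ]
lip S a [ 0.4881 -0.1773  0.037 ]
lip S b [0.4805 0.0315 0.037 ]
lip D a [ 0.4788 -0.1682  0.037 ]
lip D b [0.4603 0.2728 0.037 ]
corner rail S [ 0.6501 -0.1671  0.    ]
block S [ 0.5095 -0.1521  0.036 ]
block D [ 0.5083 -0.1551  0.036 ]
lipS 0.036796522387588654
lipD 0.04189013733886395
tongue 0.011970398487368588
plateTop-x S 0.0010094310691939592 0.15790961241607707
plateTop-x D 0.053256948405495365 0.153082304136198
fence top D -x 0.08956332372445959 0.1168972993720715
```

Emit:
arm_command(series="0 0 0 -0.011 0 0 -1; 0 0 0.35 0 0 0 -1; 0 0 0.35 0 0 0 -1; 0 0 0.35 0 0 0 -1; 0 0 0.1 0 0 0 -1; 0.35 0 0 0 0 0 -1; 0.35 0 0 0 0 0 -1; 0.3 0 0 0 0 0 -1; 0 0 0 0 0 0 -1", squeeze=20)

```text
clock: 0.9
position: [0.5742, -0.1134, 0.125]
ee_rot: [0.504, 0.489, 0.513, -0.493]
contact_force: [-0.6, -0.2, -0.8]
width: 0.0002
```

Emit:
arm_command(series="0.3 0.03 0 0 0 0 -1; 0.3 0.01 0 0 0 0 -1; 0.2 0 0 0 0 0 -1; 0 0 0 0 0 0 -1; 0 0 -0.1 0 0 0 -1; 0 0 -0.1 0 0 0 -1; 0 0 0 0 0 0 -1")

```text
clock: 1.48
position: [0.5835, -0.0929, 0.0536]
ee_rot: [0.51, 0.492, 0.508, -0.49]
contact_force: [0.8, -0.0, 0.1]
width: 0.0
```

Run:
```python
from rig import manip, get_image
import cv2
s=manip.get_state(); print(s["position"],s["contact_force"])
a=get_image("scene")[150:330,170:410,::-1]; b=get_image("wrist")[:,:,::-1]
cv2.imwrite("pics/sc1.png",cv2.resize(a,None,fx=3.3,fy=3.3,interpolation=cv2.INTER_CUBIC)); cv2.imwrite("pics/w1.png",b)
```

```text
[ 0.58347651 -0.09285924  0.05359552] [ 0.75984437 -0.01351591  0.0786329 ]
```

View pics/sc1.png

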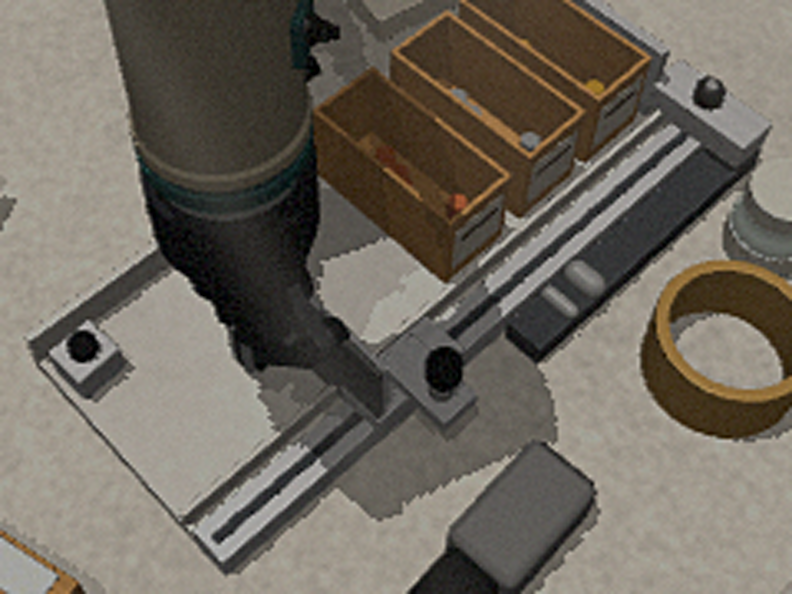

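View pics/w1.png

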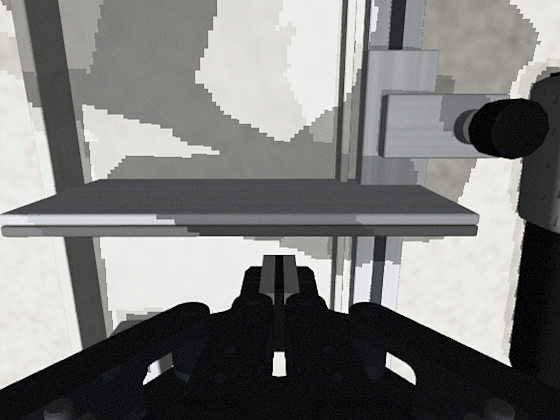

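Emit:
arm_command(series="0 0 -0.08 0 0 0 -1; 0 0 -0.08 0 0 0 -1; 0 0 -0.08 0 0 0 -1; 0 0 -0.08 0 0 0 -1; 0 0 -0.08 0 0 0 -1; 0 0 -0.08 0 0 0 -1; 0 0 -0.08 0 0 0 -1; 0 0 -0.08 0 0 0 -1; 0 0 -0.08 0 0 0 -1; 0 0 -0.08 0 0 0 -1; 0 0 -0.08 0 0 0 -1; 0 0 0 0 0 0 -1")

```text
clock: 2.58
position: [0.5788, -0.0047, 0.0511]
ee_rot: [0.508, 0.491, 0.509, -0.491]
contact_force: [0.4, 0.8, 0.2]
width: 0.0003
```

Run:
```python
from rig import manip, get_image
import cv2
s=manip.get_state(); print(s["position"],s["contact_force"])
a=get_image("scene")[150:330,170:410,::-1]; b=get_image("wrist")[:,:,::-1]
cv2.imwrite("pics/sc2.png",cv2.resize(a,None,fx=3.3,fy=3.3,interpolation=cv2.INTER_CUBIC)); cv2.imwrite("pics/w2.png",b)
```

```text
[ 0.57880104 -0.00468955  0.05108576] [0.38328779 0.81960568 0.17561461]
```

View pics/sc2.png

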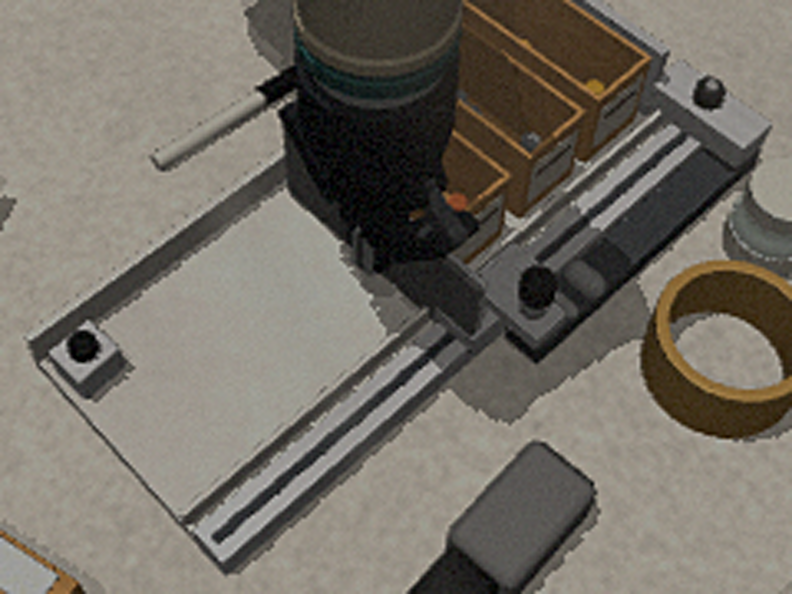

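Run:
```python
from h import *
print(S(444,361,.076),S(538,280,.076)); print(S(562,302,.024),S(585,277,.029))
```

```text
[ 0.66017825 -0.02744423  0.076     ] [0.65799915 0.0440445  0.076     ]
[0.65930759 0.07116733 0.024     ] [0.65809931 0.09081738 0.029     ]
```

Emit:
arm_command(series="0 0 -0.05 0 0 0 -1; 0 0 -0.05 0 0 0 -1; 0 0 -0.05 0 0 0 -1; 0 0 -0.03 0 0 0 -1; 0 0 -0.02 0 0 0 -1")

```text
clock: 3.1
position: [0.578, 0.0134, 0.0509]
ee_rot: [0.508, 0.491, 0.509, -0.492]
contact_force: [-0.2, -2.0, -2.4]
width: 0.0001
```

Emit:
arm_command(series="0 0 -0.02 0 0 0 -1")

```text
clock: 3.18
position: [0.5779, 0.0151, 0.0509]
ee_rot: [0.508, 0.491, 0.509, -0.492]
contact_force: [-1.4, -3.4, -2.1]
width: -0.0003
```

Emit:
arm_command(series="0 0 -0.02 0 0 0 -1")

```text
clock: 3.27
position: [0.5779, 0.0165, 0.051]
ee_rot: [0.509, 0.49, 0.509, -0.492]
contact_force: [-0.4, -8.3, -2.0]
width: -0.0002
```

Emit:
arm_command(series="0 0 -0.02 0 0 0 -1")

```text
clock: 3.35
position: [0.5779, 0.0175, 0.051]
ee_rot: [0.509, 0.49, 0.508, -0.492]
contact_force: [-1.1, -8.7, -2.8]
width: 0.0005
```

Emit:
arm_command(series="0 0 -0.01 0 0 0 -1")

```text
clock: 3.43
position: [0.5779, 0.0188, 0.051]
ee_rot: [0.509, 0.49, 0.508, -0.492]
contact_force: [-1.2, -7.1, -3.4]
width: 0.0001
```

Emit:
arm_command(series="0 0 -0.01 0 0 0 -1")

```text
clock: 3.52
position: [0.5778, 0.0199, 0.051]
ee_rot: [0.509, 0.49, 0.508, -0.492]
contact_force: [-1.9, -6.6, -2.6]
width: 0.0001
```

Emit:
arm_command(series="0 0 -0.01 0 0 0 -1")

```text
clock: 3.6
position: [0.5778, 0.0211, 0.051]
ee_rot: [0.509, 0.49, 0.509, -0.492]
contact_force: [-1.7, -5.8, -3.2]
width: 0.0
```

Emit:
arm_command(series="0 0 -0.01 0 0 0 -1")

```text
clock: 3.68
position: [0.5777, 0.0224, 0.051]
ee_rot: [0.509, 0.491, 0.509, -0.492]
contact_force: [-0.1, -3.9, -2.2]
width: -0.0
```

Emit:
arm_command(series="0 0 -0.01 0 0 0 -1")

```text
clock: 3.77
position: [0.5777, 0.0237, 0.051]
ee_rot: [0.508, 0.491, 0.509, -0.492]
contact_force: [-1.3, -4.2, -2.4]
width: 0.0002
```

Emit:
arm_command(series="0 0 -0.01 0 0 0 -1")

```text
clock: 3.85
position: [0.5778, 0.0251, 0.0511]
ee_rot: [0.508, 0.491, 0.509, -0.492]
contact_force: [-1.6, -4.1, -2.5]
width: -0.0003
```

Emit:
arm_command(series="0 0 -0.01 0 0 0 -1")

```text
clock: 3.93
position: [0.5779, 0.0264, 0.0513]
ee_rot: [0.508, 0.491, 0.509, -0.491]
contact_force: [-0.1, -2.8, -0.7]
width: 0.0
```

Emit:
arm_command(series="0 0 -0.01 0 0 0 -1")

```text
clock: 4.02
position: [0.5782, 0.0276, 0.0515]
ee_rot: [0.508, 0.492, 0.509, -0.491]
contact_force: [-1.2, -1.5, -0.9]
width: -0.0002
```

Run:
```python
from rig import manip, get_image
import cv2
s=manip.get_state(); print(s["position"],s["contact_force"])
a=get_image("scene")[150:330,170:410,::-1]; 
cv2.imwrite("pics/sc3.png",cv2.resize(a,None,fx=3.3,fy=3.3,interpolation=cv2.INTER_CUBIC)); cv2.imwrite("pics/w3.png",get_image("wrist")[:,:,::-1])
print(manip.get_state()["position"])
```

```text
[0.57823534 0.02763615 0.05150449] [-1.17715997 -1.53958973 -0.93676052]
[0.57884854 0.02811524 0.0517551 ]
```

View pics/sc3.png

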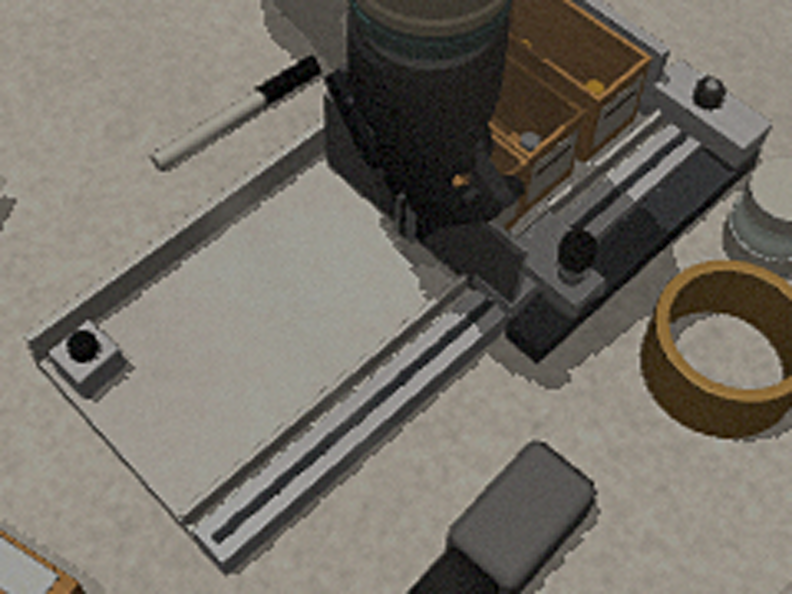

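Run:
```python
from h import *
import cv2
for f,g in (("sc_crop",(444,366)),("sc2",(538,284)),("sc3",(577,246))):
    im=cv2.imread(f"pics/{f}.png"); x0,y0=g[0]-40,g[1]-40; w=im[y0:y0+80,x0:x0+80].max(2)
    n,l,st,c=cv2.connectedComponentsWithStats((w<38).astype(np.uint8)); i=l[40,40]
    k=c[i]+[x0,y0]; print(f,k,st[i], S(k[0],st[i][1]+y0+14,.076), S(k[0],st[i][1]+y0+14,.0745+.003))
```

```text
sc_crop [444.23700306 369.31651376] [  23   22   37   45 1308] [ 0.66067812 -0.02774975  0.076     ] [ 0.66119734 -0.02835439  0.0775    ]
sc2 [542.5084088  287.74644243] [  21   22   59   44 1546] [0.65959473 0.04586316 0.076     ] [0.66011676 0.04506779 0.0775    ]
sc3 [588.48277366 249.83384213] [  22    0   58   80 2293] [0.64926297 0.09309162 0.076     ] [0.64981177 0.09217389 0.0775    ]
```

Emit:
arm_command(series="0 0 -0.01 0 0 0 -1")

```text
clock: 4.2
position: [0.5789, 0.0286, 0.0518]
ee_rot: [0.509, 0.492, 0.508, -0.491]
contact_force: [-0.7, -2.5, 1.0]
width: -0.0
```

Emit:
arm_command(series="0 0 -0.01 0 0 0 -1; 0 0 0 0 0 0 -1")

```text
clock: 4.37
position: [0.5786, 0.0297, 0.0517]
ee_rot: [0.509, 0.492, 0.508, -0.491]
contact_force: [-0.4, 0.1, -0.2]
width: -0.0
```

Emit:
arm_command(series="0 0 -0.01 0 0 0 -1")

```text
clock: 4.45
position: [0.5783, 0.0303, 0.0516]
ee_rot: [0.509, 0.492, 0.508, -0.491]
contact_force: [0.4, -0.5, 1.0]
width: 0.0
```

Emit:
arm_command(series="0 0 -0.01 0 0 0 -1")

```text
clock: 4.53
position: [0.5783, 0.031, 0.0515]
ee_rot: [0.509, 0.491, 0.508, -0.491]
contact_force: [-0.1, -2.8, 1.3]
width: 0.0002
```

Emit:
arm_command(series="0 0 0.1 0 0 0 -1; 0 0 0.35 0 0 0 -1; 0 0 0.35 0 0 0 -1; 0 0 0.2 0 0 0 -1; 0 0 0 0 0 0 -1")

```text
clock: 4.95
position: [0.582, -0.0733, 0.0513]
ee_rot: [0.508, 0.492, 0.507, -0.492]
contact_force: [-0.9, 0.5, 0.6]
width: 0.0
```

Run:
```python
from rig import manip, get_image
import cv2
print(manip.get_state()["position"])
a=get_image("scene")[150:330,170:410,::-1]; b=get_image("side")[160:330,180:350,::-1]
cv2.imwrite("pics/sc4.png",cv2.resize(a,None,fx=3.3,fy=3.3,interpolation=cv2.INTER_CUBIC)); cv2.imwrite("pics/si4.png",cv2.resize(b,None,fx=3.5,fy=3.5,interpolation=cv2.INTER_CUBIC))
```

```text
[ 0.58204203 -0.07329514  0.05134826]
```

View pics/sc4.png

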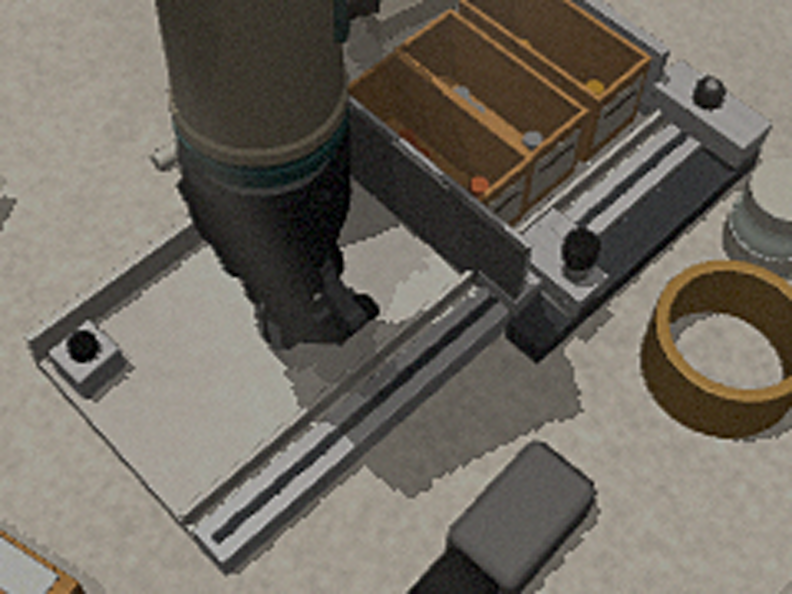

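View pics/si4.png

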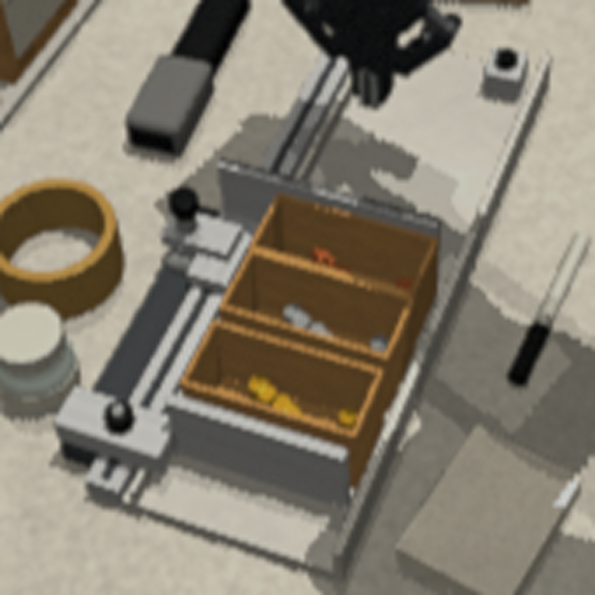

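Run:
```python
from h import *
print("S knob",S(444,365,.073),S(582,246,.073)); print("D knob",D(248,92,.073),D(184,203,.073))
print("S plate+x top",S(380,385,.085),S(525,262,.085)); print("D plate +x",D(283,55,.085),D(219,162,.085)); print("D plate -x",D(489,106,.085),D(440,217,.085))
print("fence",D(165,400,.073),D(350,450,.073)); print("tongue end S",S(510,335,.018),S(537,360,.018))
print("box near stop front corner S",S(522,163,.074),D(280,200,.074),D(437,240,.074))
```

```text
S knob [ 0.66082122 -0.02782787  0.073     ] [0.65761635 0.07952792 0.073     ]
D knob [ 0.65652855 -0.02363065  0.073     ] [0.6519855  0.08452823 0.073     ]
S plate+x top [ 0.65196983 -0.06444053  0.085     ] [0.64873332 0.04217767 0.085     ]
D plate +x [ 0.64336101 -0.05583502  0.085     ] [0.64082089 0.05220943 0.085     ]
D plate -x [ 0.49049575 -0.06398387  0.085     ] [0.48645326 0.04085839 0.085     ]
fence [0.59224952 0.22634204 0.073     ] [0.47550306 0.21594009 0.073     ]
tongue end S [0.65285977 0.03595324 0.018     ] [0.67433123 0.03600952 0.018     ]
box near stop front corner S [0.59632933 0.09478142 0.074     ] [0.59335711 0.05885882 0.074     ] [0.48433495 0.05116912 0.074     ]
```

Emit:
arm_command(series="-0.35 0 0 0 0 0 -1; -0.35 0 0 0 0 0 -1; -0.35 0 0 0 0 0 -1; 0 0 0 0 0 0 -1; 0 0 0 0 0 0 -1")

```text
clock: 5.47
position: [0.5827, -0.0679, 0.1589]
ee_rot: [0.51, 0.492, 0.507, -0.49]
contact_force: [-0.2, 0.5, -0.2]
width: 0.0002
```

Run:
```python
from rig import manip, ticket
s=manip.get_state(); print(s["position"],s["contact_force"],s["clock"])
print(ticket.sign_off())
```

```text
[ 0.58274533 -0.06786603  0.15886556] [-0.16948169  0.46900483 -0.212241  ] 5.4667
the job is handed in; nothing more can be done
None
```

I pushed the stop about 107 mm along its rail with the shut fingers on the plate's back face. It went over the first rib and appears to have dropped into the notch. I then backed the hand off, raised it clear and handed the job in at 5.5 s; no verdict was reported.

**Force:** It rose to about 8.7 N on the rib, then dipped to almost nothing as the stop moved ahead on its own. I touched it once more at 2.8 N and stopped there.

**Position:** In each camera view the knob is level with the notch, as placed from the ribs, to about 2 mm. The two views differ by about 5 mm in absolute position, in the same direction for knob and ribs. That fits calibration error, but it leaves a thin margin on the 3 mm limit.

**Plunger:** The gap between the two views' knob readings hardly changed from the start (4.2 to 5.0 mm), which points to the plunger being down. I did not measure its height directly.

**Boxes and other items:** In the last pictures the three boxes stand upright on the deck between stop and fence. By calculation the nearest one sits about 141 mm before the fence, close to the 145 mm limit. The spare block, tape roll, scanner, jar and pen look unmoved. I did not measure the label stack or the small carton afterwards.

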